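Build the module stack on the sprung test bed and power it

TASK

Turn the power unit's dial back to its red zero mark first, then build the stack on the sprung test bed, square with the bed: whichever modules are on the bench, from the bottom up yellow, blue, white, red, and the heat sink last, either face up. After putting each piece down let go of it and press its middle down with the fingertips until you feel the bed give, before adding the next. When the whole stack lies flat, turn the dial clockwise to the green mark, and leave the jars, lid, batteries and screwdriver where they are.

Things in the scene. Friction and masses are not known exactly. Their poses are not given: they have to be found in the camera images.
- dial (a joint): grey dial knob on top of the power unit, rad: 0 = white pointer at the wide red zero mark, grows as it turns clockwise seen from above, stop at 4.5; marks every 0.45 rad, the wide green mark lies at 1.8; stiff enough (0.04 N m) to stay where it is left
- dial_grip (a point): point on the axis of the dial, at the height to grip it, about 98 mm above the table: the grip bar is 49 mm long, 14 mm wide and 32 mm tall, its top 7 mm above this point, and turns with the dial; this point's own x runs along the bar and the white pointer is at its -x end; under the bar a round flange 52 mm across. The unit is a grey box 150 x 140 x 60 mm
- bed_top (a point): centre of the top face of the test bed at rest, 46 mm above the table: orange-topped aluminium plate 114 x 64 mm (x, y) standing 12 mm clear of a fixed black base 136 x 84 x 26 mm; x along its length, z up; the point is fixed and does not sink with the plate
- bed (a joint): how far the sprung plate of the bed has sunk, m: 0 at rest, also under the weight of the full stack; it starts to give when about 11 N (less the weight of the pieces lying on it) press on it, and meets its stop 6 mm down with 4 N more
- mod_yellow_mid (a point): yellow plastic module with a circuit board and a square metal shield showing in both faces (either face may be up), 110 x 60 x 22 mm (x, y, z), acts as one solid flat block, about 0.14 kg; point at its centre, half-way up; x along its length, z through its thickness; None when this module is absent
- mod_blue_mid (a point): blue plastic module with a circuit board and a square metal shield showing in both faces (either face may be up), 110 x 60 x 22 mm (x, y, z), acts as one solid flat block, about 0.14 kg; point at its centre, half-way up; x along its length, z through its thickness; None when this module is absent
- mod_white_mid (a point): white plastic module with a circuit board and a square metal shield showing in both faces (either face may be up), 110 x 60 x 22 mm (x, y, z), acts as one solid flat block, about 0.14 kg; point at its centre, half-way up; x along its length, z through its thickness; None when this module is absent
- mod_red_mid (a point): red plastic module with a circuit board and a square metal shield showing in both faces (either face may be up), 110 x 60 x 22 mm (x, y, z), acts as one solid flat block, about 0.14 kg; point at its centre, half-way up; x along its length, z through its thickness; None when this module is absent
- sink_mid (a point): dark metal heat sink with the same fins on both faces (either face may be up), 110 x 60 x 30 mm (x, y, z), acts as a solid block, about 0.24 kg; point at its centre, half-way up; x along its length, z through its thickness; always present
- jar_a: blue jar with black cap, 68 mm across, 85 mm high; leave alone; origin under its centre
- jar_b: second blue jar with black cap, the same size; leave alone; origin under its centre
- jar_open: open blue jar, 72 mm across, 75 mm high; leave alone; origin under its centre
- lid: loose black jar lid, 74 mm across, 18 mm high; leave alone; origin under its centre
- batt_a: small block battery 45 x 26 x 17 mm; leave alone; origin under its centre
- batt_b: second block battery, the same; leave alone; origin under its centre
- driver: screwdriver with red handle, 190 mm long, lying; leave alone; origin under its middle

How it is judged:
By the outcome, as a careful person would: the job done as asked, in the order asked, and still so for the second after the job is handed in, with the robot touching nothing.
Of mod_yellow, mod_blue, mod_white, mod_red only 3 to 4 are there at a start; the rules pass over those that are not, and their reading is None.
At some moment in a run one of sink may be knocked a few centimetres aside while the robot is not near it.
Once in a run the grip may slacken for a moment while it holds something.
It also fails if it takes over 210 s, if anything falls off the work surface, if the arm or the gripper's body presses on something with over 40 N, if the wrist force passes 120 N, or if a joint passes its speed limit or range.

ROBOT

A 7-joint arm with a two-finger parallel gripper is mounted at the origin on the work surface. World frame = base frame: x ahead of the robot, y to its left, z up, the work surface at z = 0. Lengths are in m, angles in rad, forces in N, time in s.
With the tool pointing down it reaches from about 0.4 to 0.85 m from the base axis. Payload 10.4 kg.
Tool frame: the origin (TCP) lies on the mounting face of the last link; the fingertips stand 173 mm ahead of it and the grasp point (between the pads) lies 155 mm ahead of it (manip.tip_extent is the distance from the TCP to the fingertips, in m); z points along the fingers, y is the line along which they close (so a half turn about z gives the same grasp; the last joint's range is limited). The gripper opens to 85 mm and grips with 20 to 120 N. Pads are 22 mm wide; open, the fingers measure 114 mm over their backs; the gripper's body (76 mm by 85 mm) begins 54 mm behind the grasp point. The pads swing forward as they close: fully open they stand 13 mm farther back than shut.
Start: joints at [1.261, 0.332, -0.065, 1.46, 0.022, 1.35, -0.088], TCP at [0.177, -0.599, 0.405] pointing down, gripper open.
Joint ranges: [-2.6, 2.6], [-0.5, 2.12], [-1.47, 1.34], [0.16, 2.42], [-1.27, 4.41], [0.06, 2.06], [-2.6, 2.6]. Speed limits (rad/s): [2.22, 2.22, 2.79, 2.79, 3.14, 3.14, 3.14].

INTERFACE

Orientations are given as a unit quaternion [x, y, z, w].
In Python, from workcell import manip gives the robot as it stands.
- The arm moves only by the tool move_arm, never from a script. Its argument "plan" is one flat list of numbers, 7 for each row, row after row: the turn, a rotation vector about the tool's x, y, z in rad, then the shift along the tool's x, y, z in m, then the finger opening in m, from 0 to 0.0854. In form: [ax, ay, az, dx, dy, dz, gripper, ax, ay, az, dx, dy, dz, gripper, ...]. A call has 1 to 12 rows; each row is the pose to reach, as a shift and turn from the pose commanded when the call began, along the tool's axes at that moment; what a row does not reach only later rows make up. A row lasts 1/8 s, in which the tool goes at most 62.5 mm and 10.7 degrees, less where a joint would pass 70% of its speed; a pose out of reach is approached as far as the arm can. A call with a gripper value outside its range is refused whole. The fingers move at their own pace and stop on an object; "squeeze" is the grip in N (left out, the last holds). Time passes only in rows, so rows that repeat a pose let the fingers close. It gives the time, the measured TCP pose, the force, the opening and the grip force at its end, in the units of the state.
- manip.get_obs(): the state, without advancing time (a new reading comes with each control period).
- manip.camera(name): name is "scene" or "top"; returns a dict with "color" (384x512x3 uint8, red, green, blue), "fx", "fy", "cx", "cy" (pixels), "cam_to_world" (4x4, takes a point from camera to world coordinates). Camera axes: x right, y down, z forward; pixel columns grow to the right and rows downward; lengths in m; the calibration is good to about 2 mm. A picture is of the moment at which its call begins. There is no depth.
- manip.hand_in(): hands the job in; it is judged then, once.
Trained networks look in a picture, given as the dict that the camera call returned (one of the last four; its "shot" number tells which), for a name from the list of things; names that differ only in an ending like _2 or _b are one class to them, and where a whole thing is asked for, a point or a joint stands for the part that bears it (a point fixed in the world has none). Each returns a list of dicts, best first, with "conf" (0 to 1); they miss things now and then, are a little off and sometimes report something else, mostly with a low value. They report only what shows in the picture. A call takes as long as a camera call.
- manip.look_for(picture, label): "position" ([x, y, z] in m, in the coordinates of the camera as it stood for that picture, good to about 4 mm: the middle of the surface that is visible of it).
- manip.silhouettes(picture, label): "pixels" (384x512 bool, what is visible of it).
- manip.tip_of(picture, label): "position" ([x, y, z] in m, in the coordinates of the camera as it stood for that picture, good to about 4 mm: a listed point, or the origin of a listed thing).
The state is a dict: "clock": time; "joint_pos": joint angles; "joint_velocities": joint speeds; "tau": joint torques, N m; "position": TCP position; "ee_rot": TCP orientation; "ft_force": force on the tool from outside, world axes, zero at the start; "torque": the same for the moment, N m; "grip_width": opening from 0.0 (shut) to 1.0 (fully open); "grasp_force": force on a finger pad.
Only numpy, scipy, OpenCV 4.12 (cv2) and the standard library are available. Lean on these libraries where they do the work, as an engineer would, in place of code of your own. Each camera call takes 0.05 s, during which the arm holds its last target. There are 200 camera calls.

## Working session

There is one attempt and no reset: what is moved stays moved. The work goes in short steps, Python scripts to look and compute and a tool call to move; the robot and the scene stay as the last step left them, time stands still between calls to the robot, and variables do not carry over. Pictures are saved under pics/ and viewed, at most 14 in all, crops included, and the job is handed in when it is done.

Besides the shell and the picture viewer there is one more tool, called after "Call:" by a JSON object that holds its "api" and its "payload", one argument or row to a line. move_arm: Moves the arm, as the interface text tells. Its arguments: {"type":"object","properties":{"plan":{"type":"array","items":{"type":"number"}},"squeeze":{"type":"number"}},"required":["plan"]}

```bash
ls; mkdir -p pics; cat > h.py <<'E'
import numpy as np, cv2
from workcell import manip
from scipy.spatial.transform import Rotation as R
def shot(n,save=None):
    p=manip.camera(n)
    if save: cv2.imwrite('pics/'+save,p['color'][:,:,::-1])
    return p
def w(p,x):
    T=np.array(p['cam_to_world']); return T[:3,:3]@np.array(x)+T[:3,3]
def ray(p,u,v,z):
    T=np.array(p['cam_to_world']); d=T[:3,:3]@np.array([(u-p['cx'])/p['fx'],(v-p['cy'])/p['fy'],1]); o=T[:3,3]
    return o+d*(z-o[2])/d[2]
def rect(p,label,z):
    "outline of silhouette projected on plane z: centre, size, angle of long side"
    out=[]
    for s in manip.silhouettes(p,label)[:2]:
        m=s['pixels'].astype(np.uint8); c=max(cv2.findContours(m,0,1)[0],key=cv2.contourArea)[:,0]
        q=np.array([ray(p,a,b,z)[:2] for a,b in c],np.float32)*1000
        (x,y),(a,b),t=cv2.minAreaRect(q)
        if a<b: a,b,t=b,a,t+90
        out.append((round(s['conf'],2),round(x,1),round(y,1),round(a),round(b),round((t+90)%180-90,1)))
    return out
E
python3 - <<'E'
from h import *
np.set_printoptions(precision=4,suppress=True)
o=manip.get_obs();print(o)
for n in('top','scene'):
    p=shot(n,n+'0.png');print(n,p['fx'],p['cx'],p['cy'],np.array(p['cam_to_world']))
    for l in 'dial_grip bed_top mod_yellow_mid mod_blue_mid mod_white_mid mod_red_mid sink_mid jar_a jar_open lid batt_a driver'.split():
        print(l,[(round(d['conf'],2),w(p,d['position']).round(3)) for d in manip.tip_of(p,l)[:2]])
E
```

```text
pics
{'clock': 0.0, 'joint_pos': array([ 1.2614,  0.3329, -0.0647,  1.461 ,  0.0216,  1.3499, -0.0885]), 'joint_velocities': array([-0.0008,  0.0027, -0.0021, -0.0022,  0.0011,  0.0004, -0.0012]), 'tau': array([ -0.0007, -62.5455,   0.0491, -39.1608,   0.0162,   0.01  ,
        -0.    ]), 'position': array([ 0.1767, -0.5993,  0.4039]), 'ee_rot': array([ 0.9897,  0.1429, -0.0002, -0.0007]), 'ft_force': array([-1.1093, -0.0529,  0.4054]), 'torque': array([ 0.0271,  0.0381, -0.0136]), 'grasp_force': 0.0, 'grip_width': 0.9999869630546605}
top 350.0284998633399 255.35140346780466 190.5465533604683 [[-0.0282 -0.9952  0.0934  0.4749]
 [-0.9996  0.0284  0.0014 -0.0833]
 [-0.004  -0.0934 -0.9956  1.1185]
 [ 0.      0.      0.      1.    ]]
dial_grip [(0.82, array([0.466, 0.321, 0.098])), (0.74, array([ 0.348,  0.13 , -0.002]))]
bed_top [(0.71, array([0.485, 0.012, 0.046]))]
mod_yellow_mid [(0.84, array([ 0.428, -0.347,  0.011]))]
mod_blue_mid [(0.88, array([ 0.422, -0.196,  0.01 ]))]
mod_white_mid [(0.58, array([ 0.596, -0.191,  0.013]))]
mod_red_mid [(0.66, array([ 0.617, -0.347,  0.014])), 
[... 774 characters left out ...]
0.61, array([ 0.423, -0.347,  0.015]))]
mod_blue_mid [(0.83, array([ 0.421, -0.19 ,  0.013])), (0.26, array([ 0.503, -0.504,  0.   ]))]
mod_white_mid [(0.96, array([ 0.596, -0.187,  0.009]))]
mod_red_mid [(0.57, array([ 0.609, -0.341,  0.009]))]
sink_mid [(0.86, array([0.672, 0.159, 0.015]))]
jar_a [(0.87, array([ 0.787, -0.069,  0.   ])), (0.57, array([ 0.762,  0.03 , -0.   ]))]
jar_open [(0.97, array([ 0.77 , -0.152,  0.   ])), (0.47, array([ 0.607, -0.341,  0.009]))]
lid [(0.74, array([ 0.66 ,  0.301, -0.002]))]
batt_a [(0.51, array([ 0.344,  0.132, -0.   ])), (0.51, array([ 0.665, -0.059,  0.   ]))]
driver [(0.74, array([ 0.61 , -0.344,  0.011])), (0.59, array([ 0.507, -0.506,  0.002]))]
```

View top.

```bash
python3 - <<'E'
from h import *
p=shot('top')
for l,z in [('mod_yellow_mid',.022),('mod_blue_mid',.022),('mod_white_mid',.022),('mod_red_mid',.022),('sink_mid',.03),('bed',.046),('dial',.1)]:
    print(l,rect(p,l,z))
c=cv2.resize(p['color'][:,:,::-1],(796,597),interpolation=cv2.INTER_CUBIC);cv2.imwrite('pics/t1.png',c)
u0=[];T=np.linalg.inv(np.array(p['cam_to_world']))@np.array([.466,.321,.105,1]);u=int(p['fx']*T[0]/T[2]+p['cx']);v=int(p['fy']*T[1]/T[2]+p['cy']);print(u,v)
c=p['color'][max(v-45,0):v+45,max(u-45,0):u+45,::-1];cv2.imwrite('pics/d1.png',cv2.resize(c,None,fx=6,fy=6,interpolation=cv2.INTER_CUBIC))
E
```

```text
mod_yellow_mid [(0.95, 428.3, -348.5, 110, 62, 13.0), (0.28, 766.9, 30.0, 81, 68, 43.2)]
mod_blue_mid [(0.92, 425.1, -192.8, 113, 67, -13.4)]
mod_white_mid [(0.97, 596.3, -189.4, 111, 61, 4.3)]
mod_red_mid [(0.6, 613.6, -340.4, 109, 63, -3.0)]
sink_mid [(0.75, 672.6, 160.5, 115, 67, 4.5)]
bed [(0.75, 487.1, 9.3, 117, 70, 9.6)]
dial [(0.75, 658.6, 141.5, 107, 65, 6.3), (0.58, 467.4, 305.5, 53, 50, -23.1)]
116 230
```

View pics/t1.png

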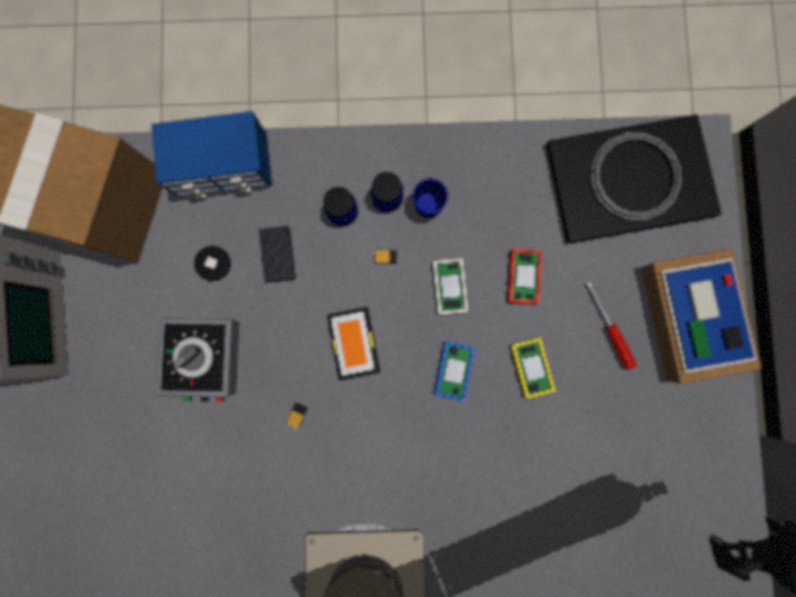

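View pics/d1.png

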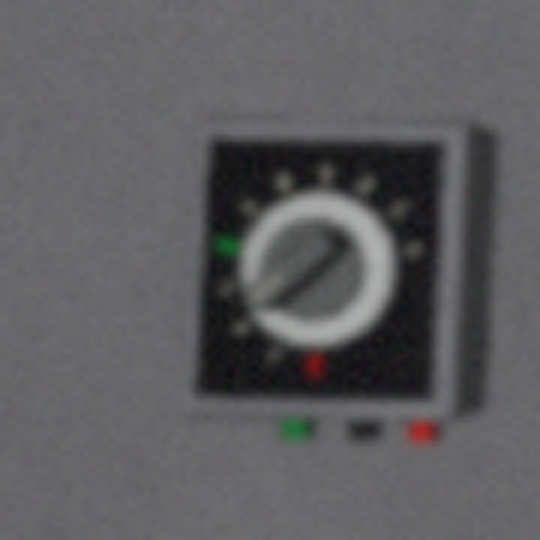

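```bash
cat >> h.py <<'E'
from scipy.optimize import minimize
def proj(p,X):
    T=np.linalg.inv(np.array(p['cam_to_world'])); c=np.asarray(X)@T[:3,:3].T+T[:3,3]
    return np.c_[p['fx']*c[:,0]/c[:,2]+p['cx'],p['fy']*c[:,1]/c[:,2]+p['cy']]
S=8
def render(p,boxes,x,y,t):
    m=np.zeros((384*S//4,512*S//4),np.uint8)
    r=R.from_euler('z',t).as_matrix()
    for (lx,ly,z0,z1) in boxes:
        X=np.array([[a*lx/2,b*ly/2,c] for a in(-1,1) for b in(-1,1) for c in(z0,z1)])@r.T+[x,y,0]
        h=cv2.convexHull(((proj(p,X)+.5)*S/4*16-8).astype(np.int32))
        cv2.fillPoly(m,[h],255,shift=4)
    return m>0
def fit(pm,boxes,g):
    "pm: [(picture, mask)], g=(x,y,yaw) first guess"
    big=[(p,cv2.resize(m.astype(np.uint8),None,fx=S/4,fy=S/4,interpolation=0)>0) for p,m in pm]
    def f(v):
        s=0
        for p,m in big:
            q=render(p,boxes,v[0],v[1],v[2]); s-=(q&m).sum()/max((q|m).sum(),1)
        return s
    i=np.array([g+np.array(d) for d in([0,0,0],[.01,0,.05],[0,.01,-.05],[-.007,-.007,.1])])
    r=minimize(f,g,method='Nelder-Mead',options=dict(initial_simplex=i,xatol=1e-4,fatol=1e-4))
    return r.x,-r.fun/len(big)
def sil(p,l,near,z,tol=.06):
    for s in manip.silhouettes(p,l):
        v,u=np.nonzero(s['pixels']); 
        if np.linalg.norm(ray(p,u.mean(),v.mean(),z)[:2]-near)<tol: return s['pixels']
def pose(l,boxes,g,cams):
    pm=[(p,sil(p,l,np.array(g[:2]),boxes[-1][3])) for p in cams]; pm=[a for a in pm if a[1] is not None]
    r,s=fit(pm,boxes,np.array(g,float)); return r[:2].round(4),np.degrees(r[2]).round(1),round(s,3),len(pm)
MOD=[(.11,.06,0,.022)];SINK=[(.11,.06,0,.03)];BED=[(.136,.084,0,.026),(.114,.064,.026,.046)]
def go(x,y,tip,psi):
    "deltas (turn, shift in tool axes) to bring shut fingertips to x,y,tip with tool x along psi deg (mod 180, pick nearest to radial+90)"
    o=manip.get_obs(); r0=R.from_quat(o['ee_rot']); az=np.degrees(np.arctan2(y,x))+90
    psi=az+(psi-az+90)%180-90
    r1=R.from_euler('z',psi,degrees=True)*R.from_quat([1,0,0,0])
    d=(r0.inv()*r1).as_rotvec(); s=r0.inv().apply(np.array([x,y,tip+.173])-o['position'])
    return d.round(4),s.round(4),round(psi,1)
E
python3 - <<'E'
from h import *
np.set_printoptions(precision=4,suppress=True)
t=shot('top');s=shot('scene','s1.png');print(manip.tip_extent)
D=np.pi/180
for l,b,g in [('mod_yellow',MOD,(.428,-.347,13*D)),('mod_blue',MOD,(.423,-.193,-13*D)),('mod_white',MOD,(.596,-.189,4*D)),('mod_red',MOD,(.612,-.341,-3*D)),('sink',SINK,(.673,.16,5*D)),('bed',BED,(.485,.011,9*D))]:
    l=l+'_mid' if l!='bed' else 'bed'
    for c in([t,s],[t],[s]):
        try: print(l,pose(l,b,g,c))
        except Exception as e: print(l,e)
hsv=cv2.cvtColor(t['color'],cv2.COLOR_RGB2HSV);m=((hsv[...,0]>5)&(hsv[...,0]<22)&(hsv[...,1]>150)&(hsv[...,2]>120)).astype(np.uint8)
for c in cv2.findContours(m,0,1)[0]:
    if 100<cv2.contourArea(c):
        q=np.array([ray(t,a,b,.046)[:2] for a,b in c[:,0]],np.float32)*1000;print(cv2.minAreaRect(q))
# dial marks, crop coords -> px  (crop origin 71,185, x6)
M=[(315,365),(275,355),(243,328),(225,288),(227,243),(248,207),(284,182),(327,172),(366,184),(398,210),(415,249)]
W=np.array([ray(t,71+(a+.5)/6-.5,185+(b+.5)/6-.5,.061)[:2] for a,b in M])
k=np.arange(11)*.45
from scipy.optimize import least_squares
f=lambda v:(v[:2]+v[2]*np.c_[np.cos(v[3]-k),np.sin(v[3]-k)]-W).ravel()
r=least_squares(f,[.466,.321,.04,np.pi]);print('dial c,r,red dir',r.x[:3],np.degrees(r.x[3]),np.abs(r.fun).max())
for a,b in((255,295),(345,238),(303,268)):print(ray(t,71+a/6,185+b/6,.105)[:2])
E
```

```text
0.1734
mod_yellow_mid (array([ 0.426 , -0.3489]), np.float64(12.9), np.float64(0.938), 2)
mod_yellow_mid (array([ 0.427, -0.35 ]), np.float64(13.7), np.float64(0.944), 1)
mod_yellow_mid (array([ 0.4251, -0.3472]), np.float64(13.6), np.float64(0.951), 1)
mod_blue_mid (array([ 0.4251, -0.1919]), np.float64(-12.2), np.float64(0.916), 2)
mod_blue_mid (array([ 0.4252, -0.1921]), np.float64(-12.3), np.float64(0.938), 1)
mod_blue_mid (array([ 0.4215, -0.1902]), np.float64(-12.9), np.float64(0.921), 1)
mod_white_mid (array([ 0.5961, -0.1891]), np.float64(3.9), np.float64(0.893), 2)
mod_white_mid (array([ 0.5948, -0.1898]), np.float64(4.7), np.float64(0.887), 1)
mod_white_mid (array([ 0.5934, -0.1876]), np.float64(3.6), np.float64(0.924), 1)
mod_red_mid (array([ 0.6095, -0.3423]), np.float64(-2.7), np.float64(0.915), 2)
mod_red_mid (array([ 0.6129, -0.343 ]), np.float64(-3.4), np.float64(0.948), 1)
mod_red_mid (array([ 0.6123, -0.3404]), np.float64(-3.8), np.float64(0.91), 1)
sink_mid (array([0.6736, 0.1638]), np.float64(4.8), np.float64(0.919), 2)
sink_mid (array([0.6765, 0.1618]), np.float64(6.2), np.float64(0.891), 1)
sink_mid (array([0.6732, 0.164 ]), np.float64(4.2), np.float64(0.954), 1)
bed (array([0.4822, 0.0052]), np.float64(14.3), np.float64(0.576), 2)
bed (array([0.495, 0.011]), np.float64(11.9), np.float64(0.657), 1)
bed (array([ 0.4461, -0.0185]), np.float64(21.3), np.float64(0.538), 1)
((486.5513000488281, 9.683422088623047), (84.28843688964844, 38.54627990722656), 9.73684310913086)
dial c,r,red dir [0.4684 0.3166 0.0481] 177.5451130004083 0.0010454824290698772
[0.4556 0.3299]
[0.4816 0.2868]
[0.4678 0.307 ]
```

View pics/s1.png

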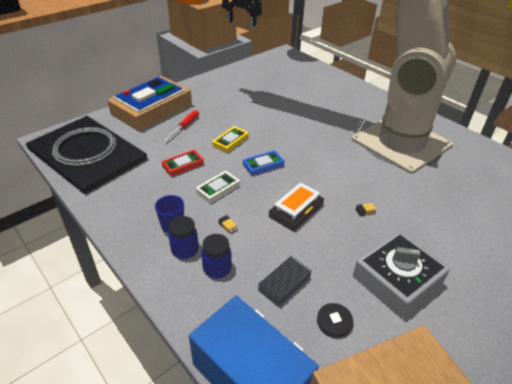

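```bash
python3 - <<'E'
from h import *
t=shot('top');s=shot('scene')
a=t['color'][210:250,100:150,::-1]
q=proj(s,[[.468,.317,.1]])[0].astype(int);print(q)
b=s['color'][q[1]-20:q[1]+20,q[0]-25:q[0]+25,::-1]
cv2.imwrite('pics/d2.png',np.hstack([cv2.resize(i,(400,320),interpolation=cv2.INTER_CUBIC) for i in(a,b)]))
E
```

```text
[406 251]
```

View pics/d2.png

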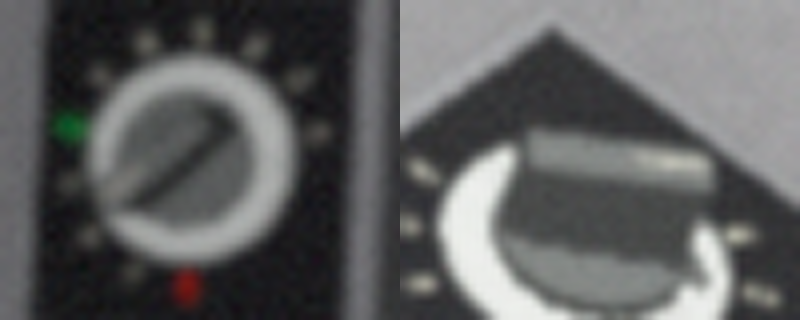

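```bash
python3 - <<'E'
from h import *
t=shot('top');s=shot('scene')
P=lambda a,b:ray(s,381+(a+.5)/8-.5,231+(b+.5)/8-.5,.105)[:2]
Q=lambda a,b:ray(t,100+(a+.5)/8-.5,210+(b+.5)/8-.5,.105)[:2]
for A,B in((P(128,130),P(310,152)),(P(128,165),P(315,190)),(Q(230,120),Q(125,207))):
    d=B-A;print(A,B,np.linalg.norm(d),np.degrees(np.arctan2(d[1],d[0])))
print(sum([P(128,130),P(310,152),P(128,165),P(315,190)])/4)
print(go(.468,.317,.16,130),go(.468,.317,.080,130))
E
```

```text
[0.47956138 0.29778792] [0.44858719 0.33310399] 0.04697472750816416 131.25259467082327
[0.48978386 0.30508047] [0.45893099 0.34142653] 0.04767531613204516 130.3267390582052
[0.48192087 0.28737891] [0.45181437 0.32501551] 0.048196627993729896 128.65723032498798
[0.46921585 0.31934973]
(array([ 1.0000e-04,  1.0000e-04, -1.9822e+00]), array([ 0.5385, -0.7967,  0.0717]), np.float64(130.0)) (array([ 1.0000e-04,  1.0000e-04, -1.9822e+00]), array([ 0.5385, -0.7967,  0.1517]), np.float64(130.0))
```

```bash
python3 - <<'E'
from h import *
print(go(.55,-.1,.23,75))
E
```

```text
(array([ 1.0000e-04,  0.0000e+00, -1.0222e+00]), array([ 0.4992, -0.3735,  0.0017]), np.float64(75.0))
```

Call:
{"api": "move_arm", "payload": {
  "plan": [0,0,-1.02,0.499,-0.373,0,0.05,0,0,-1.02,0.499,-0.373,0,0.05,0,0,-1.02,0.499,-0.373,0,0.05,0,0,-1.02,0.499,-0.373,0,0.05,0,0,-1.02,0.499,-0.373,0,0.05,0,0,-1.02,0.499,-0.373,0,0.05,0,0,-1.02,0.499,-0.373,0,0.05,0,0,-1.02,0.499,-0.373,0,0.05,0,0,-1.02,0.499,-0.373,0,0.05,0,0,-1.02,0.499,-0.373,0,0.05,0,0,-1.02,0.499,-0.373,0,0.05,0,0,-1.02,0.499,-0.373,0,0.05],
  "squeeze": 40
}}

```text
clock: 4.7
position: [0.5498, -0.1009, 0.4045]
ee_rot: [0.794, 0.608, -0.0, 0.0]
ft_force: [-0.9, -0.5, 0.5]
grip_width: 0.581
grasp_force: 0.0
```

```bash
python3 - <<'E'
from h import *
o=manip.get_obs();print(o['clock'],o['position'],o['joint_pos'])
print(go(.469,.3175,.16,130.5))
print(go(.469,.3175,.081,130.5))
E
```

```text
4.7 [ 0.54982133 -0.10094281  0.40453369] [ 0.62764176  0.24272494 -0.61517002  1.61294008  0.1436309   1.33194158
 -0.27184298]
(array([-5.000e-04,  3.000e-04, -9.709e-01]), array([ 0.3829, -0.1872,  0.0714]), np.float64(130.5))
(array([-5.000e-04,  3.000e-04, -9.709e-01]), array([ 0.3829, -0.1872,  0.1504]), np.float64(130.5))
```

Call:
{"api": "move_arm", "payload": {
  "plan": [0,0,-0.971,0.383,-0.187,0.071,0.05,0,0,-0.971,0.383,-0.187,0.071,0.05,0,0,-0.971,0.383,-0.187,0.071,0.05,0,0,-0.971,0.383,-0.187,0.071,0.05,0,0,-0.971,0.383,-0.187,0.071,0.05,0,0,-0.971,0.383,-0.187,0.071,0.05,0,0,-0.971,0.383,-0.187,0.071,0.05,0,0,-0.971,0.383,-0.187,0.071,0.05,0,0,-0.971,0.383,-0.187,0.071,0.05,0,0,-0.971,0.383,-0.187,0.071,0.05]
}}

```text
clock: 5.95
position: [0.4705, 0.3159, 0.3338]
ee_rot: [0.42, 0.907, -0.0, 0.001]
ft_force: [0.2, 0.3, 0.7]
grip_width: 0.583
grasp_force: 0.0
```

```bash
python3 - <<'E'
from h import *
o=manip.get_obs();print(o['clock'],o['position'],o['joint_pos'])
print(go(.469,.3175,.081,130.5))
E
```

```text
5.95 [0.4705428  0.31590529 0.33380438] [ 0.08047101  0.4004726  -0.92411667  1.67283634  0.3370486   1.23756226
 -0.21445212]
(array([-0.0001,  0.0015, -0.0035]), array([ 0.0023, -0.0001,  0.0798]), np.float64(130.5))
```

Call:
{"api": "move_arm", "payload": {
  "plan": [0,0,0,0.001,0,0.04,0.05,0,0,0,0.001,0,0.08,0.05,0,0,0,0.001,0,0.08,0.05,0,0,0,0.001,0,0.08,0.0,0,0,0,0.001,0,0.08,0.0,0,0,0,0.001,0,0.08,0.0,0,0,0,0.001,0,0.08,0.0,0,0,0,0.001,0,0.08,0.0,0,0,0,0.001,0,0.08,0.0]
}}

```text
clock: 7.08
position: [0.4688, 0.3186, 0.2557]
ee_rot: [0.419, 0.908, -0.0, 0.001]
ft_force: [-5.9, -7.0, 13.1]
grip_width: 0.156
grasp_force: 39.9
```

```bash
python3 - <<'E'
from h import *
o=manip.get_obs();print(o['clock'],o['position'],o['ft_force'],o['torque'],o['grip_width'])
print('psi',R.from_quat(o['ee_rot']).as_matrix()[:2,0],np.degrees(np.arctan2(*R.from_quat(o['ee_rot']).as_matrix()[1::-1,0])))
print(go(.469,.3175,.081,177.5))
E
```

```text
7.075 [0.46875102 0.31855488 0.25571805] [-5.85555539 -7.00309966 13.11119816] [-1.42094692  1.26971067 -0.05563915] 0.1558511162172223
psi [-0.64920522  0.76061103] 130.4817899776741
(array([-8.000e-04,  1.700e-03, -8.206e-01]), array([-0.001 , -0.0005,  0.0017]), np.float64(177.5))
```

Call:
{"api": "move_arm", "payload": {
  "plan": [0,0,0,0,-0.0015,-0.002,0,0,0,-0.15,0,-0.0015,-0.002,0,0,0,-0.3,0,-0.0015,-0.002,0,0,0,-0.45,0,-0.0015,-0.002,0,0,0,-0.6,0,-0.0015,-0.002,0,0,0,-0.72,0,-0.0015,-0.002,0,0,0,-0.82,0,-0.0015,-0.002,0,0,0,-0.82,0,-0.0015,-0.002,0,0,0,-0.82,0,-0.0015,-0.002,0]
}}

```text
clock: 8.2
position: [0.4684, 0.3179, 0.256]
ee_rot: [0.022, 1.0, 0.001, 0.001]
ft_force: [6.6, 6.3, -13.1]
grip_width: 0.154
grasp_force: 41.3
```

```bash
python3 - <<'E'
from h import *
o=manip.get_obs();print(o['clock'],o['position'],o['ft_force'],o['torque'],o['grip_width'])
print(np.degrees(np.arctan2(*R.from_quat(o['ee_rot']).as_matrix()[1::-1,0])))
t=shot('top');s=shot('scene')
a=t['color'][210:250,100:150,::-1]
b=s['color'][231:271,381:431,::-1]
cv2.imwrite('pics/d3.png',np.hstack([cv2.resize(i,(400,320),interpolation=cv2.INTER_CUBIC) for i in(a,b)]))
E
```

```text
8.2 [0.46843888 0.31790654 0.25603989] [  6.58639072   6.31819747 -13.06633318] [ 1.22862254 -1.40638739 -0.20638899] 0.1543693937060383
177.44383006002505
```

View pics/d3.png

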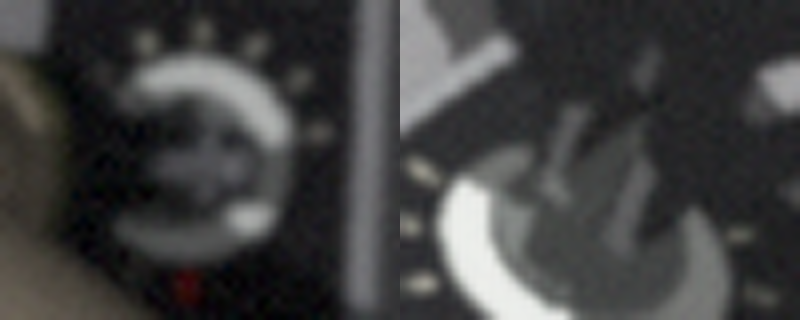

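Call:
{"api": "move_arm", "payload": {
  "plan": [0,0,0,0,0,0,0.05,0,0,0,0,0,0,0.05,0,0,0,0,0,0,0.05,0,0,0,0,0,-0.06,0.085,0,0,0,0,0,-0.12,0.085,0,0,0.5,-0.1,0.18,-0.12,0.085,0,0,0.6,-0.1,0.35,-0.12,0.085,0,0,0.6,-0.1,0.35,-0.12,0.085,0,0,0.8,-0.1,0.35,-0.12,0.085,0,0,0.8,-0.1,0.35,-0.12,0.085,0,0,0.8,-0.1,0.35,-0.12,0.085]
}}

```text
clock: 9.68
position: [0.5799, 0.6443, 0.377]
ee_rot: [0.408, 0.913, 0.001, -0.001]
ft_force: [1.9, 1.0, 0.8]
grip_width: 0.992
grasp_force: 0.0
```

```bash
python3 - <<'E'
from h import *
o=manip.get_obs();print(o['clock'],o['position'],o['joint_pos'])
print(go(.4265,-.3488,.15,13.3),go(.4265,-.3488,.05,13.3))
t=shot('top');s=shot('scene')
a=t['color'][210:250,100:150,::-1]
b=s['color'][231:271,381:431,::-1]
cv2.imwrite('pics/d4.png',np.hstack([cv2.resize(i,(400,320),interpolation=cv2.INTER_CUBIC) for i in(a,b)]))
E
```

```text
9.675 [0.57990187 0.6442958  0.37699961] [-0.72121282  1.05662765 -0.73017477  0.44285896  0.62684068  1.73639759
 -0.28464465]
(array([-0.0029, -0.0027,  2.0698]), array([-0.637 , -0.7773,  0.0514]), np.float64(13.3)) (array([-0.0029, -0.0027,  2.0698]), array([-0.6373, -0.7774,  0.1514]), np.float64(13.3))
```

View pics/d4.png

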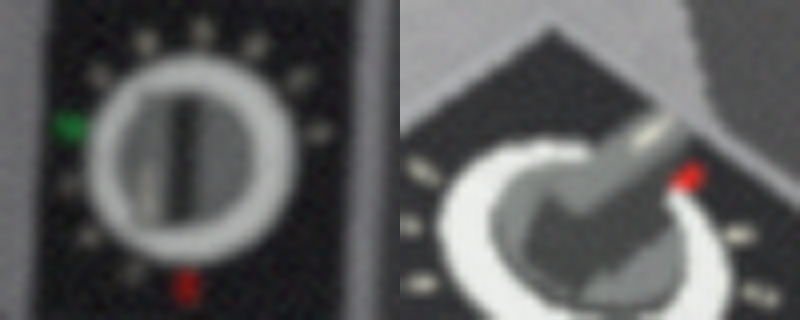

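```bash
python3 - <<'E'
from h import *
print(go(.58,.1,.2,80),go(.50,-.3,.18,20))
E
```

```text
(array([-0.0038, -0.0043,  0.9077]), array([-0.4065, -0.3651, -0.0008]), np.float64(80.0)) (array([-0.0062, -0.0021,  1.9549]), array([-0.6503, -0.6922,  0.0184]), np.float64(20.0))
```

Call:
{"api": "move_arm", "payload": {
  "plan": [0,0,0.908,-0.406,-0.365,0,0.085,0,0,0.908,-0.406,-0.365,0,0.085,0,0,0.908,-0.406,-0.365,0,0.085,0,0,0.908,-0.406,-0.365,0,0.085,0,0,0.908,-0.406,-0.365,0,0.085,0,0,0.908,-0.406,-0.365,0,0.085,0,0,0.908,-0.406,-0.365,0,0.085,0,0,0.908,-0.406,-0.365,0,0.085,0,0,0.908,-0.406,-0.365,0,0.085,0,0,1.95,-0.65,-0.692,0.018,0.085,0,0,1.95,-0.65,-0.692,0.018,0.085,0,0,1.95,-0.65,-0.692,0.018,0.085]
}}

```text
clock: 11.28
position: [0.5406, -0.0899, 0.3674]
ee_rot: [0.917, 0.4, 0.0, -0.001]
ft_force: [0.3, 0.0, -0.4]
grip_width: 0.997
grasp_force: 0.0
```

```bash
python3 - <<'E'
from h import *
o=manip.get_obs();print(o['clock'],o['position'],o['joint_pos'])
print(go(.4265,-.3488,.12,13.3),go(.4265,-.3488,.002,13.3))
E
```

```text
11.275 [ 0.54057789 -0.08991621  0.36738016] [ 0.59121979  0.23912113 -0.58384835  1.69239848  0.13578139  1.25204971
 -0.77053347]
(array([-2.200e-03, -4.000e-04,  5.904e-01]), array([-0.2674,  0.0927,  0.0739]), np.float64(13.3)) (array([-2.200e-03, -4.000e-04,  5.904e-01]), array([-0.2675,  0.0929,  0.1919]), np.float64(13.3))
```

Call:
{"api": "move_arm", "payload": {
  "plan": [0,0,0.59,-0.267,0.093,0.074,0.085,0,0,0.59,-0.267,0.093,0.074,0.085,0,0,0.59,-0.267,0.093,0.074,0.085,0,0,0.59,-0.267,0.093,0.074,0.085,0,0,0.59,-0.267,0.093,0.074,0.085,0,0,0.59,-0.267,0.093,0.074,0.085,0,0,0.59,-0.267,0.093,0.12,0.085,0,0,0.59,-0.267,0.093,0.16,0.085,0,0,0.59,-0.267,0.093,0.192,0.085,0,0,0.59,-0.267,0.093,0.192,0.085,0,0,0.59,-0.267,0.093,0.192,0.085]
}}

```text
clock: 12.65
position: [0.4314, -0.3466, 0.1762]
ee_rot: [0.993, 0.12, 0.0, -0.001]
ft_force: [0.3, -0.3, 0.4]
grip_width: 0.996
grasp_force: 0.0
```

```bash
python3 - <<'E'
from h import *
o=manip.get_obs();print(o['clock'],o['position'],o['ft_force'])
print(go(.4265,-.3488,.0,13.3),go(.4265,-.3488,.12,13.3),go(.4865,.0097,.12,9.7))
E
```

```text
12.65 [ 0.43139215 -0.34657606  0.17621588] [ 0.26570597 -0.29196378  0.40251583]
(array([-0.0021, -0.0011,  0.0086]), array([-0.0053,  0.001 ,  0.0032]), np.float64(13.3)) (array([-0.0021, -0.0011,  0.0086]), array([-0.0051,  0.0008, -0.1168]), np.float64(13.3)) (array([-0.0021, -0.0011,  0.0714]), array([ 0.1386, -0.3331, -0.1159]), np.float64(9.7))
```

Call:
{"api": "move_arm", "payload": {
  "plan": [-0.002,-0.001,0.009,-0.005,0.001,0.003,0.085,-0.002,-0.001,0.009,-0.005,0.001,0.003,0.04,-0.002,-0.001,0.009,-0.005,0.001,0.003,0.04,-0.002,-0.001,0.009,-0.005,0.001,0.003,0.04,-0.002,-0.001,0.009,-0.005,0.001,0.003,0.04,-0.002,-0.001,0.009,-0.005,0.001,-0.06,0.04,-0.002,-0.001,0.009,-0.005,0.001,-0.117,0.04,-0.002,-0.001,0.009,-0.005,0.001,-0.117,0.04,-0.002,-0.001,0.009,-0.005,0.001,-0.117,0.04],
  "squeeze": 60
}}

```text
clock: 13.78
position: [0.4263, -0.3491, 0.2912]
ee_rot: [0.993, 0.116, -0.001, -0.001]
ft_force: [0.3, 0.1, -2.7]
grip_width: 0.685
grasp_force: 66.0
```

```bash
python3 - <<'E'
from h import *
np.set_printoptions(precision=4,suppress=True)
o=manip.get_obs();print(o['clock'],o['position'],o['ft_force'],o['grip_width'],o['grasp_force'])
print(go(.4865,.0097,.12,9.7),go(.4865,.0097,.047,9.7))
t=shot('top');s=shot('scene','s2.png')
for c in([t],[s]): print(pose('mod_yellow_mid',[(.11,.06,.114,.136)],(.4265,-.3488,.23),c))
E
```

```text
13.775 [ 0.4263 -0.3491  0.2912] [ 0.2507  0.068  -2.7207] 0.6854528445012306 65.99715113639832
(array([-0.0014,  0.0015,  0.0623]), array([ 0.141 , -0.3354, -0.0015]), np.float64(9.7)) (array([-0.0014,  0.0015,  0.0623]), array([ 0.1411, -0.3353,  0.0715]), np.float64(9.7))
(array([ 0.426, -0.351]), np.float64(13.0), np.float64(0.442), 1)
(array([ 0.4229, -0.3559]), np.float64(19.4), np.float64(0.713), 1)
```

```bash
python3 - <<'E'
from h import *
np.set_printoptions(precision=4,suppress=True)
t=shot('top');s=shot('scene')
for p in(t,s):
    h=cv2.cvtColor(p['color'],cv2.COLOR_RGB2HSV);m=((h[...,0]>5)&(h[...,0]<22)&(h[...,1]>150)&(h[...,2]>120)).astype(np.uint8)
    n,L,st,ce=cv2.connectedComponentsWithStats(m); e=proj(p,[[.486,.01,.046]])[0]
    k=1+np.argmin(np.linalg.norm(ce[1:]-e,axis=1)+1e3*(st[1:,4]<150)); mk=L==k
    v,u=np.nonzero(mk)
    W=np.array([ray(p,a,b,.046)[:2] for a,b in zip(u,v)]); c=W.mean(0); ev,V=np.linalg.eigh(np.cov((W-c).T))
    print(c,np.degrees(np.arctan2(V[1,1],V[0,1]))%180,np.sqrt(12*ev),fit([(p,mk)],[(.085,.04,.0455,.046)],np.array([.486,.01,.17])))
    print([(round(d['conf'],2),w(p,d['position']).round(4)) for d in manip.tip_of(p,'bed_top')[:1]])
E
```

```text
[0.4863 0.0099] 9.539949548517825 [0.0379 0.0842] (array([0.487 , 0.0104, 0.1958]), np.float64(0.906084656084656))
[(0.96, array([0.4821, 0.0097, 0.0462]))]
[0.4854 0.0111] 8.79243619653218 [0.0399 0.0849] (array([0.4839, 0.0104, 0.1795]), np.float64(0.9401530967292971))
[(0.67, array([0.4838, 0.0109, 0.0432]))]
```

Call:
{"api": "move_arm", "payload": {
  "plan": [0,0,0.066,0.14,-0.336,0,0.04,0,0,0.066,0.14,-0.336,0,0.04,0,0,0.066,0.14,-0.336,0,0.04,0,0,0.066,0.14,-0.336,0,0.04,0,0,0.066,0.14,-0.336,0,0.04,0,0,0.066,0.14,-0.336,0,0.04,0,0,0.066,0.14,-0.336,0,0.04,0,0,0.066,0.14,-0.336,0.04,0.04,0,0,0.066,0.14,-0.336,0.065,0.04,0,0,0.066,0.14,-0.336,0.07,0.04,0,0,0.066,0.14,-0.336,0.07,0.04,0,0,0.066,0.14,-0.336,0.07,0.04]
}}

```text
clock: 15.68
position: [0.486, 0.0098, 0.223]
ee_rot: [0.997, 0.083, 0.0, -0.0]
ft_force: [-0.1, 0.2, -1.6]
grip_width: 0.684
grasp_force: 65.8
```

```bash
python3 - <<'E'
from h import *
np.set_printoptions(precision=4,suppress=True)
o=manip.get_obs();print(o['clock'],o['position'],o['ft_force'],o['grip_width'],o['grasp_force'],o['joint_velocities'])
print(go(.4855,.0105,.0465,9.5))
t=shot('top');s=shot('scene','s3.png')
c=s['color'][150:250,220:370,::-1];cv2.imwrite('pics/s3c.png',cv2.resize(c,None,fx=5,fy=5,interpolation=cv2.INTER_CUBIC))
E
```

```text
15.675 [0.486  0.0098 0.223 ] [-0.0736  0.1888 -1.6249] 0.6839980978266276 65.84625363349915 [ 0.0005  0.0009 -0.001   0.0015  0.0021 -0.0036 -0.0033]
(array([-0.0007, -0.0005, -0.0005]), array([-0.0004, -0.0008,  0.0035]), np.float64(9.5))
```

View pics/s3c.png

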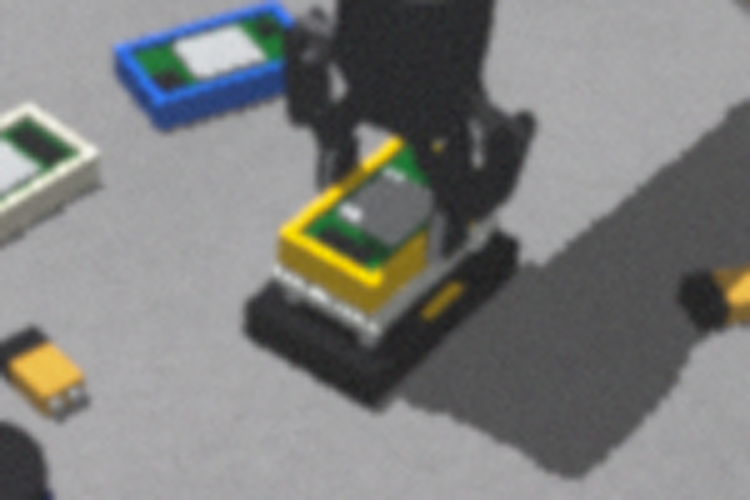

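Call:
{"api": "move_arm", "payload": {
  "plan": [0,0,0,0,-0.001,0.003,0.04,0,0,0,0,-0.001,0.0035,0.04,0,0,0,0,-0.001,0.0035,0.085,0,0,0,0,-0.001,0.0035,0.085,0,0,0,0,-0.001,0.0035,0.085,0,0,0,0,-0.001,-0.04,0.085,0,0,0,0,-0.001,-0.08,0.0,0,0,0,0,-0.001,-0.08,0.0,0,0,0,0,-0.001,-0.08,0.0,0,0,0,0,-0.001,-0.08,0.0,0,0,0,0,-0.001,-0.08,0.0,0,0,0,0,-0.001,-0.08,0.0]
}}

```text
clock: 17.27
position: [0.4854, 0.0109, 0.3014]
ee_rot: [0.997, 0.083, -0.001, -0.001]
ft_force: [0.4, -0.0, -0.3]
grip_width: -0.002
grasp_force: 0.0
```

```bash
python3 - <<'E'
from h import *
np.set_printoptions(precision=4,suppress=True)
o=manip.get_obs();print(o['clock'],o['position'],o['ft_force'],o['grip_width'])
print(go(.4855,.0105,.072,9.5))
E
```

```text
17.275 [0.4854 0.0109 0.3014] [ 0.3931 -0.0249 -0.2715] -0.0018652031022650592
(array([-0.0016,  0.002 , -0.0001]), array([0.0001, 0.0005, 0.0564]), np.float64(9.5))
```

Call:
{"api": "move_arm", "payload": {
  "plan": [0,0,0,0,0,0.04,0,0,0,0,0,0,0.057,0,0,0,0,0,0,0.06,0,0,0,0,0,0,0.0625,0,0,0,0,0,0,0.064,0,0,0,0,0,0,0.0645,0,0,0,0,0,0,0.0645,0]
}}

```text
clock: 18.15
position: [0.485, 0.0111, 0.2384]
ee_rot: [0.997, 0.083, -0.002, -0.0]
ft_force: [-8.6, -1.3, 11.2]
grip_width: 0.001
grasp_force: 5.8
```

Call:
{"api": "move_arm", "payload": {
  "plan": [0,0,0,0,0,0.0015,0,0,0,0,0,0,0.0015,0]
}}

```text
clock: 18.4
position: [0.4851, 0.011, 0.237]
ee_rot: [0.997, 0.083, -0.002, -0.0]
ft_force: [-9.2, -0.7, 12.4]
grip_width: -0.001
grasp_force: 6.2
```

Call:
{"api": "move_arm", "payload": {
  "plan": [0,0,0,0,0,-0.004,0,0,0,0,0,0,-0.06,0,0,0,0,0,0,-0.1,0.085,0,0,0,0,0,-0.1,0.085,0,0,0,0,0,-0.1,0.085]
}}

```text
clock: 19.02
position: [0.4854, 0.0108, 0.3358]
ee_rot: [0.997, 0.083, -0.001, -0.0]
ft_force: [0.9, 0.1, 0.2]
grip_width: 0.638
grasp_force: 0.0
```

```bash
python3 - <<'E'
from h import *
np.set_printoptions(precision=4,suppress=True)
o=manip.get_obs();print(o['clock'],o['position'],o['ft_force'],o['grip_width'])
t=shot('top');s=shot('scene')
for c in([t],[s]): print(pose('mod_yellow_mid',[(.11,.06,.046,.068)],(.4855,.0105,.166),c))
for c in([t],[s]): print(pose('mod_blue_mid',MOD,(.4245,-.1915,-.215),c))
print(go(.424,-.1912,.1,-12.5),go(.424,-.1912,.0,-12.5))
E
```

```text
19.025 [0.4854 0.0108 0.3358] [0.9069 0.1158 0.1738] 0.638186663267967
(array([0.4855, 0.0105]), np.float64(9.5), np.float64(nan), 0)
(array([0.4851, 0.0103]), np.float64(9.5), np.float64(0.926), 1)
(array([ 0.4261, -0.1929]), np.float64(-11.2), np.float64(0.923), 1)
(array([ 0.4235, -0.1901]), np.float64(-12.7), np.float64(0.889), 1)
(array([-0.0012,  0.0027,  0.3839]), array([-0.0937,  0.1893,  0.0621]), np.float64(-12.5)) (array([-0.0012,  0.0027,  0.3839]), array([-0.0935,  0.1894,  0.1621]), np.float64(-12.5))h.py:46: RuntimeWarning: invalid value encountered in scalar divide
  return r.x,-r.fun/len(big)
```

Call:
{"api": "move_arm", "payload": {
  "plan": [0,0,0.38,-0.093,0.189,0.062,0.085,0,0,0.38,-0.093,0.189,0.062,0.085,0,0,0.38,-0.093,0.189,0.062,0.085,0,0,0.38,-0.093,0.189,0.062,0.085,0,0,0.38,-0.093,0.189,0.062,0.085,0,0,0.38,-0.093,0.189,0.11,0.085,0,0,0.38,-0.093,0.189,0.15,0.085,0,0,0.38,-0.093,0.189,0.162,0.085,0,0,0.38,-0.093,0.189,0.162,0.085,0,0,0.38,-0.093,0.189,0.162,0.04,0,0,0.38,-0.093,0.189,0.162,0.04,0,0,0.38,-0.093,0.189,0.162,0.04]
}}

```text
clock: 20.82
position: [0.4256, -0.1909, 0.1756]
ee_rot: [0.994, -0.107, 0.001, 0.0]
ft_force: [-2.9, 0.9, 9.5]
grip_width: 0.686
grasp_force: 63.8
```

```bash
python3 - <<'E'
from h import *
np.set_printoptions(precision=4,suppress=True)
o=manip.get_obs();print(o['clock'],o['position'],o['ft_force'],o['grip_width'],np.degrees(np.arctan2(*R.from_quat(o['ee_rot']).as_matrix()[1::-1,0])))
d=o['position'][2]-.1734; print(d)
print(go(.424,-.191,.1,-12.2),go(.4855,.0105,.1,9.5),go(.4855,.0105,.0685+d,9.5))
E
```

```text
20.825 [ 0.4256 -0.1909  0.1756] [-2.9385  0.9469  9.4665] 0.6856688733444153 -12.299345342019192
0.0022251233344935673
(array([ 0.0001, -0.0011, -0.0017]), array([-0.0014,  0.0004, -0.0974]), np.float64(-12.2)) (array([ 0.0003, -0.001 , -0.3805]), array([ 0.0158, -0.2096, -0.0974]), np.float64(9.5)) (array([ 0.0003, -0.001 , -0.3805]), array([ 0.0157, -0.2096, -0.0681]), np.float64(9.5))
```

Call:
{"api": "move_arm", "payload": {
  "plan": [0,0,0,0,0,-0.05,0.04,0,0,0,0,0,-0.1,0.04,0,0,-0.38,0.0165,-0.21,-0.1,0.04,0,0,-0.38,0.0165,-0.21,-0.1,0.04,0,0,-0.38,0.0165,-0.21,-0.1,0.04,0,0,-0.38,0.0165,-0.21,-0.1,0.04,0,0,-0.38,0.0165,-0.21,-0.1,0.04,0,0,-0.38,0.0165,-0.21,-0.08,0.04,0,0,-0.38,0.0165,-0.21,-0.071,0.04,0,0,-0.38,0.0165,-0.21,-0.071,0.04,0,0,-0.38,0.0165,-0.21,-0.071,0.04]
}}

```text
clock: 22.2
position: [0.4858, 0.0106, 0.2454]
ee_rot: [0.997, 0.082, -0.0, -0.0]
ft_force: [-0.6, -0.1, -2.0]
grip_width: 0.686
grasp_force: 66.4
```

```bash
python3 - <<'E'
from h import *
np.set_printoptions(precision=4,suppress=True)
o=manip.get_obs();print(o['clock'],o['position'],o['ft_force'],o['grip_width'],o['grasp_force'])
print(go(.4862,.0105,.0685+.0018,9.5))
s=shot('scene')
print(pose('mod_blue_mid',[(.11,.06,.07,.092)],(.4855,.0105,.166),[s]))
E
```

```text
22.2 [0.4858 0.0106 0.2454] [-0.6202 -0.0944 -1.9661] 0.685959124292903 66.36948823928833
(array([-0.001 ,  0.0007, -0.0008]), array([0.0004, 0.0001, 0.0021]), np.float64(9.5))
(array([0.4855, 0.0087]), np.float64(11.8), np.float64(0.729), 1)
```

Call:
{"api": "move_arm", "payload": {
  "plan": [0,0,0,0,0,0.0015,0.04,0,0,0,0,0,0.0023,0.04,0,0,0,0,0,0.0023,0.085,0,0,0,0,0,0.0023,0.085,0,0,0,0,0,0.0023,0.085,0,0,0,0,0,-0.03,0.085,0,0,0,0,0,-0.05,0.0,0,0,0,0,0,-0.05,0.0,0,0,0,0,0,-0.05,0.0,0,0,0,0,0,-0.05,0.0,0,0,0,0,0,-0.05,0.0,0,0,0,0,0,-0.05,0.0]
}}

```text
clock: 23.8
position: [0.4856, 0.0108, 0.2946]
ee_rot: [0.997, 0.083, -0.001, -0.001]
ft_force: [-1.0, -0.5, -0.8]
grip_width: -0.001
grasp_force: 0.0
```

Call:
{"api": "move_arm", "payload": {
  "plan": [0,0,0,0,0,0.02,0,0,0,0,0,0,0.029,0,0,0,0,0,0,0.032,0,0,0,0,0,0,0.034,0,0,0,0,0,0,0.036,0,0,0,0,0,0,0.037,0,0,0,0,0,0,0.037,0,0,0,0,0,0,0.037,0]
}}

```text
clock: 24.8
position: [0.4854, 0.0109, 0.2587]
ee_rot: [0.997, 0.083, -0.001, -0.0]
ft_force: [-7.2, -1.3, 10.5]
grip_width: 0.003
grasp_force: 5.6
```

Call:
{"api": "move_arm", "payload": {
  "plan": [0,0,0,0,0,-0.004,0,0,0,0,0,0,-0.06,0,0,0,0,0,0,-0.08,0.085,0,0,0,0,0,-0.08,0.085,0,0,0,0,0,-0.08,0.085]
}}

```text
clock: 25.42
position: [0.4855, 0.0107, 0.3372]
ee_rot: [0.997, 0.083, -0.001, -0.001]
ft_force: [0.7, 0.5, -0.4]
grip_width: 0.638
grasp_force: 0.0
```

```bash
python3 - <<'E'
from h import *
np.set_printoptions(precision=4,suppress=True)
o=manip.get_obs();print(o['clock'],o['position'],o['ft_force'],o['grip_width'])
t=shot('top');s=shot('scene')
print(pose('mod_blue_mid',[(.11,.06,.068,.09)],(.4855,.0105,.166),[s]),pose('mod_yellow_mid',[(.11,.06,.046,.068)],(.4855,.0105,.166),[s]))
for c in([t],[s]): print(pose('mod_white_mid',MOD,(.595,-.189,.07),c))
print(go(.595,-.1887,.1,4),go(.595,-.1887,.001,4))
E
```

```text
25.425 [0.4855 0.0107 0.3372] [ 0.6585  0.5209 -0.3732] 0.6375979742186036
(array([0.4851, 0.0117]), np.float64(9.1), np.float64(0.905), 1) (array([0.4889, 0.0175]), np.float64(10.5), np.float64(0.307), 1)
(array([ 0.5972, -0.1914]), np.float64(6.2), np.float64(0.932), 1)
(array([ 0.5942, -0.1888]), np.float64(4.7), np.float64(0.933), 1)
(array([-0.0015,  0.0021,  0.0959]), array([0.0751, 0.2149, 0.0639]), np.float64(4.0)) (array([-0.0015,  0.0021,  0.0959]), array([0.0753, 0.2151, 0.1629]), np.float64(4.0))
```

Call:
{"api": "move_arm", "payload": {
  "plan": [0,0,0.082,0.0755,0.216,0.06,0.085,0,0,0.082,0.0755,0.216,0.06,0.085,0,0,0.082,0.0755,0.216,0.06,0.085,0,0,0.082,0.0755,0.216,0.06,0.085,0,0,0.082,0.0755,0.216,0.06,0.085,0,0,0.082,0.0755,0.216,0.11,0.085,0,0,0.082,0.0755,0.216,0.15,0.085,0,0,0.082,0.0755,0.216,0.163,0.085,0,0,0.082,0.0755,0.216,0.163,0.085,0,0,0.082,0.0755,0.216,0.163,0.04,0,0,0.082,0.0755,0.216,0.163,0.04,0,0,0.082,0.0755,0.216,0.163,0.04]
}}

```text
clock: 27.22
position: [0.5965, -0.1897, 0.1768]
ee_rot: [0.999, 0.042, 0.001, 0.0]
ft_force: [-1.2, 0.2, 6.4]
grip_width: 0.685
grasp_force: 65.5
```

```bash
python3 - <<'E'
from h import *
np.set_printoptions(precision=4,suppress=True)
o=manip.get_obs();print(o['clock'],o['position'],o['ft_force'],o['grip_width'],np.degrees(np.arctan2(*R.from_quat(o['ee_rot']).as_matrix()[1::-1,0])))
d=o['position'][2]-.1734; print(d)
print(go(.4855,.0105,.12,9.5),go(.4855,.0105,.0905+d,9.5))
E
```

```text
27.225 [ 0.5965 -0.1897  0.1768] [-1.2281  0.1879  6.4196] 0.6850442552959258 4.786442300928292
0.003419971777624431
(array([ 0.0002, -0.0017, -0.0823]), array([-0.0937, -0.2087, -0.1164]), np.float64(9.5)) (array([ 0.0002, -0.0017, -0.0823]), array([-0.0937, -0.2087, -0.0903]), np.float64(9.5))
```

Call:
{"api": "move_arm", "payload": {
  "plan": [0,0,0,0,0,-0.06,0.04,0,0,0,0,0,-0.12,0.04,0,0,-0.082,-0.093,-0.209,-0.12,0.04,0,0,-0.082,-0.093,-0.209,-0.12,0.04,0,0,-0.082,-0.093,-0.209,-0.12,0.04,0,0,-0.082,-0.093,-0.209,-0.12,0.04,0,0,-0.082,-0.093,-0.209,-0.12,0.04,0,0,-0.082,-0.093,-0.209,-0.1,0.04,0,0,-0.082,-0.093,-0.209,-0.093,0.04,0,0,-0.082,-0.093,-0.209,-0.093,0.04,0,0,-0.082,-0.093,-0.209,-0.093,0.04]
}}

```text
clock: 28.6
position: [0.486, 0.0106, 0.2685]
ee_rot: [0.997, 0.083, -0.0, -0.001]
ft_force: [-0.2, 0.1, -0.5]
grip_width: 0.684
grasp_force: 65.4
```

```bash
python3 - <<'E'
from h import *
np.set_printoptions(precision=4,suppress=True)
o=manip.get_obs();print(o['clock'],o['position'],o['ft_force'],o['grip_width'],o['grasp_force'])
print(go(.4863,.0105,.0905+.003,9.5))
s=shot('scene','s5.png')
c=s['color'][120:240,220:370,::-1];cv2.imwrite('pics/s5c.png',cv2.resize(c,None,fx=4,fy=4,interpolation=cv2.INTER_CUBIC))
E
```

```text
28.6 [0.486  0.0106 0.2685] [-0.1832  0.0825 -0.4637] 0.6844837969303759 65.44848918914795
(array([-0.0011,  0.0005, -0.0006]), array([0.0003, 0.0001, 0.002 ]), np.float64(9.5))
```

View pics/s5c.png

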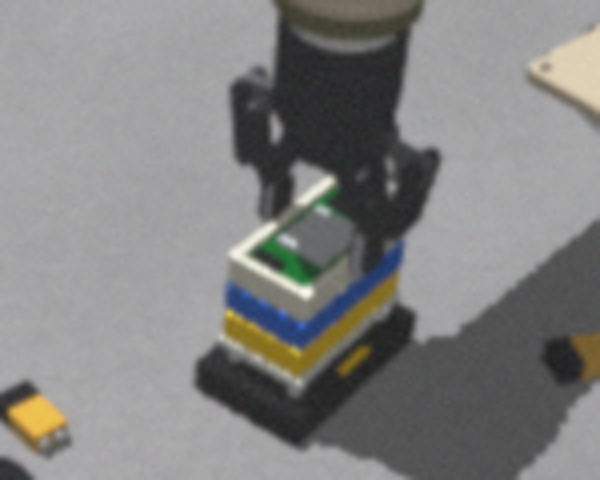

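Call:
{"api": "move_arm", "payload": {
  "plan": [0,0,0,0,0,0.0015,0.04,0,0,0,0,0,0.0022,0.04,0,0,0,0,0,0.0022,0.085,0,0,0,0,0,0.0022,0.085,0,0,0,0,0,0.0022,0.085,0,0,0,0,0,-0.03,0.085,0,0,0,0,0,-0.05,0.0,0,0,0,0,0,-0.05,0.0,0,0,0,0,0,-0.05,0.0,0,0,0,0,0,-0.05,0.0,0,0,0,0,0,-0.05,0.0,0,0,0,0,0,-0.05,0.0]
}}

```text
clock: 30.15
position: [0.4856, 0.0107, 0.3176]
ee_rot: [0.997, 0.083, -0.001, -0.001]
ft_force: [0.1, -0.4, -0.2]
grip_width: -0.0
grasp_force: 0.0
```

Call:
{"api": "move_arm", "payload": {
  "plan": [0,0,0,0,0,0.02,0,0,0,0,0,0,0.03,0,0,0,0,0,0,0.033,0,0,0,0,0,0,0.035,0,0,0,0,0,0,0.037,0,0,0,0,0,0,0.038,0,0,0,0,0,0,0.038,0,0,0,0,0,0,0.038,0]
}}

```text
clock: 31.15
position: [0.4854, 0.0108, 0.2807]
ee_rot: [0.997, 0.083, -0.001, -0.0]
ft_force: [-5.9, -0.5, 9.8]
grip_width: -0.001
grasp_force: 5.0
```

Call:
{"api": "move_arm", "payload": {
  "plan": [0,0,0,0,0,-0.004,0,0,0,0,0,0,-0.06,0,0,0,0,0,0,-0.08,0.085,0,0,0,0,0,-0.08,0.085,0,0,0,0,0,-0.08,0.085]
}}

```text
clock: 31.78
position: [0.4855, 0.0106, 0.3592]
ee_rot: [0.997, 0.083, -0.001, -0.001]
ft_force: [0.4, -0.1, -0.5]
grip_width: 0.639
grasp_force: 0.0
```

```bash
python3 - <<'E'
from h import *
np.set_printoptions(precision=4,suppress=True)
o=manip.get_obs();print(o['clock'],o['position'],o['ft_force'],o['grip_width'])
t=shot('top');s=shot('scene')
print(pose('mod_white_mid',[(.11,.06,.09,.112)],(.4855,.0105,.166),[s]))
for c in([t],[s]): print(pose('mod_red_mid',MOD,(.611,-.341,-.05),c),pose('sink_mid',SINK,(.674,.163,.08),c))
print(go(.6115,-.342,.1,-3.2),go(.6115,-.342,.001,-3.2))
E
```

```text
31.775 [0.4855 0.0106 0.3592] [ 0.4046 -0.1067 -0.4786] 0.6387098539157846
(array([0.4848, 0.0112]), np.float64(9.5), np.float64(0.963), 1)
(array([ 0.6113, -0.3423]), np.float64(-4.1), np.float64(0.922), 1) (array([0.6742, 0.1625]), np.float64(6.3), np.float64(0.911), 1)
(array([ 0.6108, -0.3397]), np.float64(-3.6), np.float64(0.931), 1) (array([0.671, 0.164]), np.float64(5.2), np.float64(0.941), 1)
(array([-0.0013,  0.002 ,  0.2215]), array([0.0661, 0.3687, 0.0859]), np.float64(-3.2)) (array([-0.0013,  0.002 ,  0.2215]), array([0.0663, 0.3689, 0.1849]), np.float64(-3.2))
```

Call:
{"api": "move_arm", "payload": {
  "plan": [0,0,0.228,0.066,0.368,0.08,0.085,0,0,0.228,0.066,0.368,0.08,0.085,0,0,0.228,0.066,0.368,0.08,0.085,0,0,0.228,0.066,0.368,0.08,0.085,0,0,0.228,0.066,0.368,0.08,0.085,0,0,0.228,0.066,0.368,0.08,0.085,0,0,0.228,0.066,0.368,0.08,0.085,0,0,0.228,0.066,0.368,0.08,0.085,0,0,0.228,0.066,0.368,0.13,0.085,0,0,0.228,0.066,0.368,0.17,0.085,0,0,0.228,0.066,0.368,0.185,0.085,0,0,0.228,0.066,0.368,0.185,0.085]
}}

```text
clock: 33.62
position: [0.6115, -0.3402, 0.1747]
ee_rot: [1.0, -0.031, -0.001, -0.001]
ft_force: [-0.9, -0.2, 0.7]
grip_width: 0.997
grasp_force: 0.0
```

Call:
{"api": "move_arm", "payload": {
  "plan": [0,0,0,0,0,0,0.085,0,0,0,0,0,0,0.04,0,0,0,0,0,0,0.04,0,0,0,0,0,0,0.04]
}}

```text
clock: 34.12
position: [0.6119, -0.3415, 0.1764]
ee_rot: [1.0, -0.031, 0.001, 0.0]
ft_force: [-1.6, 1.4, 7.7]
grip_width: 0.689
grasp_force: 64.8
```

```bash
python3 - <<'E'
from h import *
np.set_printoptions(precision=4,suppress=True)
o=manip.get_obs();print(o['clock'],o['position'],o['ft_force'],o['grip_width'],np.degrees(np.arctan2(*R.from_quat(o['ee_rot']).as_matrix()[1::-1,0])))
d=o['position'][2]-.1734; print(d)
print(go(.4855,.0105,.15,9.5),go(.4855,.0105,.1125+d,9.5))
E
```

```text
34.125 [ 0.6119 -0.3415  0.1764] [-1.5963  1.4003  7.7314] 0.6892916531653788 -3.588333943693364
0.0029886002167927583
(array([ 0.0004, -0.001 , -0.2284]), array([-0.148 , -0.3434, -0.1469]), np.float64(9.5)) (array([ 0.0004, -0.001 , -0.2284]), array([-0.1481, -0.3434, -0.1123]), np.float64(9.5))
```

Call:
{"api": "move_arm", "payload": {
  "plan": [0,0,0,0,0,-0.06,0.04,0,0,0,0,0,-0.12,0.04,0,0,0,0,0,-0.147,0.04,0,0,-0.228,-0.1475,-0.3435,-0.147,0.04,0,0,-0.228,-0.1475,-0.3435,-0.147,0.04,0,0,-0.228,-0.1475,-0.3435,-0.147,0.04,0,0,-0.228,-0.1475,-0.3435,-0.147,0.04,0,0,-0.228,-0.1475,-0.3435,-0.147,0.04,0,0,-0.228,-0.1475,-0.3435,-0.147,0.04,0,0,-0.228,-0.1475,-0.3435,-0.147,0.04,0,0,-0.228,-0.1475,-0.3435,-0.14,0.04,0,0,-0.228,-0.1475,-0.3435,-0.14,0.04]
}}

```text
clock: 35.62
position: [0.4857, 0.0094, 0.3142]
ee_rot: [0.997, 0.082, -0.001, -0.001]
ft_force: [-0.5, 0.2, -1.5]
grip_width: 0.684
grasp_force: 64.9
```

Call:
{"api": "move_arm", "payload": {
  "plan": [0,0,0,0,0,0.015,0.04,0,0,0,0,0,0.025,0.04,0,0,0,0,0,0.025,0.04,0,0,0,0,0,0.025,0.04]
}}

```text
clock: 36.12
position: [0.4856, 0.0107, 0.2898]
ee_rot: [0.997, 0.083, -0.001, -0.001]
ft_force: [0.2, 0.2, -1.5]
grip_width: 0.683
grasp_force: 65.0
```

```bash
python3 - <<'E'
from h import *
np.set_printoptions(precision=4,suppress=True)
o=manip.get_obs();print(o['clock'],o['position'],o['ft_force'],o['grip_width'],o['grasp_force'])
print(go(.4862,.0105,.1125+.0025,9.5))
s=shot('scene')
c=s['color'][100:240,220:370,::-1];cv2.imwrite('pics/s6c.png',cv2.resize(c,None,fx=4,fy=4,interpolation=cv2.INTER_CUBIC))
E
```

```text
36.125 [0.4856 0.0107 0.2898] [ 0.1525  0.2495 -1.5471] 0.6828535689141106 64.96205806732178
(array([-0.0015,  0.0015, -0.0002]), array([0.0006, 0.0003, 0.0018]), np.float64(9.5))
```

View pics/s6c.png

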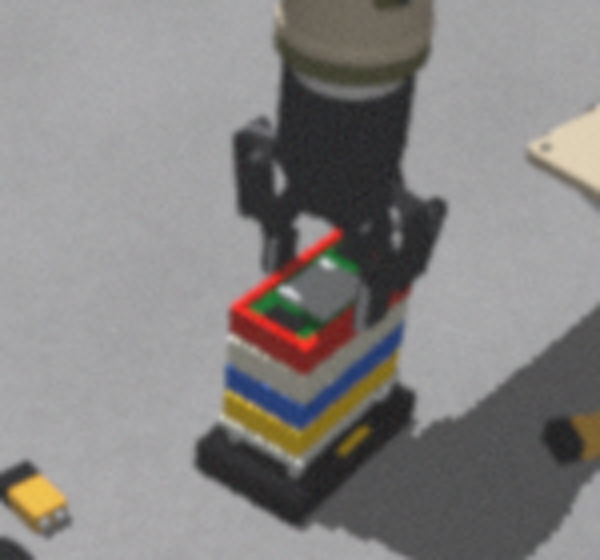

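Call:
{"api": "move_arm", "payload": {
  "plan": [0,0,0,0.0005,0,0.0015,0.04,0,0,0,0.0005,0,0.0022,0.04,0,0,0,0.0005,0,0.0022,0.085,0,0,0,0.0005,0,0.0022,0.085,0,0,0,0.0005,0,0.0022,0.085,0,0,0,0,0,-0.03,0.085,0,0,0,0,0,-0.05,0.0,0,0,0,0,0,-0.05,0.0,0,0,0,0,0,-0.05,0.0,0,0,0,0,0,-0.05,0.0,0,0,0,0,0,-0.05,0.0,0,0,0,0,0,-0.05,0.0]
}}

```text
clock: 37.67
position: [0.4856, 0.0106, 0.3396]
ee_rot: [0.997, 0.083, -0.001, -0.001]
ft_force: [-0.0, 0.2, 0.1]
grip_width: -0.003
grasp_force: 0.0
```

Call:
{"api": "move_arm", "payload": {
  "plan": [0,0,0,0,0,0.02,0,0,0,0,0,0,0.029,0,0,0,0,0,0,0.032,0,0,0,0,0,0,0.034,0,0,0,0,0,0,0.036,0,0,0,0,0,0,0.0375,0,0,0,0,0,0,0.0375,0,0,0,0,0,0,0.0375,0]
}}

```text
clock: 38.67
position: [0.4856, 0.0108, 0.3034]
ee_rot: [0.997, 0.083, -0.001, -0.0]
ft_force: [-5.4, -0.4, 8.3]
grip_width: -0.002
grasp_force: 4.3
```

Call:
{"api": "move_arm", "payload": {
  "plan": [0,0,0,0,0,-0.004,0,0,0,0,0,0,-0.06,0,0,0,0,0,0,-0.08,0.085,0,0,0,0,0,-0.08,0.085,0,0,0,0,0,-0.08,0.085]
}}

```text
clock: 39.3
position: [0.4855, 0.0105, 0.3817]
ee_rot: [0.997, 0.083, -0.001, -0.001]
ft_force: [-0.1, 0.5, -0.4]
grip_width: 0.639
grasp_force: 0.0
```

```bash
python3 - <<'E'
from h import *
np.set_printoptions(precision=4,suppress=True)
o=manip.get_obs();print(o['clock'],o['position'],o['ft_force'],o['grip_width'])
t=shot('top');s=shot('scene')
print(pose('mod_red_mid',[(.11,.06,.112,.134)],(.4855,.0105,.166),[s]))
for c in([t],[s]): print(pose('sink_mid',SINK,(.674,.163,.08),c))
print([w(p,d['position']).round(3) for p in(t,s) for d in manip.tip_of(p,'sink_mid')[:1]])
print(go(.6725,.163,.1,5.5),go(.6725,.163,.004,5.5))
E
```

```text
39.3 [0.4855 0.0105 0.3817] [-0.1352  0.4852 -0.3527] 0.6391635420539726
(array([0.4825, 0.011 ]), np.float64(9.8), np.float64(0.919), 1)
(array([0.6377, 0.1498]), np.float64(8.2), np.float64(0.883), 1)
(array([0.6376, 0.154 ]), np.float64(9.6), np.float64(0.903), 1)
[array([0.637, 0.149, 0.016]), array([0.637, 0.149, 0.017])]
(array([-0.0029, -0.0022, -3.0719]), array([ 0.2096, -0.1194,  0.1088]), np.float64(185.5)) (array([-0.0029, -0.0022, -3.0719]), array([ 0.2098, -0.1192,  0.2048]), np.float64(185.5))
```

```bash
sed -i 's/def go(x,y,tip,psi):/def go(x,y,tip,psi,raw=0):/; s/^    psi=az+/    if not raw: psi=az+/' h.py; python3 - <<'E'
from h import *
np.set_printoptions(precision=4,suppress=True)
t=shot('top');s=shot('scene','s7.png')
for c in([t],[s],[t,s]): print(pose('sink_mid',SINK,(.637,.151,.15),c))
print(manip.get_obs()['joint_pos'])
print(go(.637,.151,.1,9,1),go(.637,.151,.004,9,1))
c=s['color'][160:320,200:360,::-1];cv2.imwrite('pics/s7c.png',cv2.resize(c,None,fx=3.5,fy=3.5,interpolation=cv2.INTER_CUBIC))
E
```

```text
(array([0.6362, 0.1496]), np.float64(7.7), np.float64(0.908), 1)
(array([0.6342, 0.1517]), np.float64(7.3), np.float64(0.956), 1)
(array([0.6354, 0.1512]), np.float64(7.9), np.float64(0.926), 2)
[ 0.5266  0.0862 -0.6668  1.8184  0.0547  1.257  -1.5605]
(array([-0.0012,  0.0012,  0.0085]), array([ 0.1725, -0.1134,  0.1093]), 9) (array([-0.0012,  0.0012,  0.0085]), array([ 0.1726, -0.1133,  0.2053]), 9)
```

View pics/s7c.png

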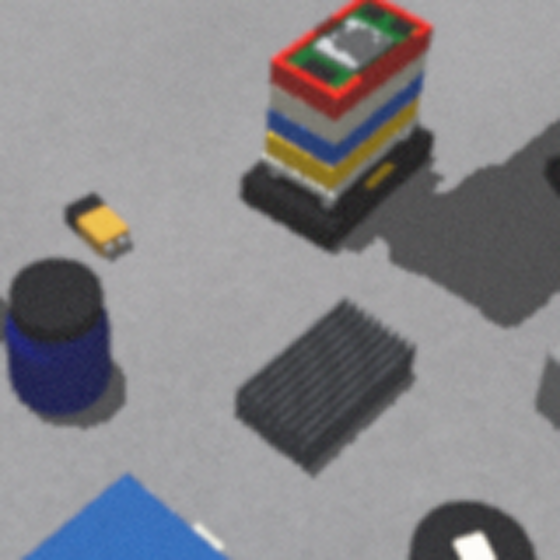

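Call:
{"api": "move_arm", "payload": {
  "plan": [0,0,0.03,0.171,-0.1135,0,0.085,0,0,0.03,0.171,-0.1135,0,0.085,0,0,0.03,0.171,-0.1135,0.04,0.085,0,0,0.03,0.171,-0.1135,0.1,0.085,0,0,0.03,0.171,-0.1135,0.14,0.085,0,0,0.03,0.171,-0.1135,0.18,0.085,0,0,0.03,0.171,-0.1135,0.205,0.085,0,0,0.03,0.171,-0.1135,0.205,0.085,0,0,0.03,0.171,-0.1135,0.205,0.085,0,0,0.03,0.171,-0.1135,0.205,0.04,0,0,0.03,0.171,-0.1135,0.205,0.04,0,0,0.03,0.171,-0.1135,0.205,0.04],
  "squeeze": 80
}}

```text
clock: 41.45
position: [0.6361, 0.1511, 0.1793]
ee_rot: [0.998, 0.068, 0.001, -0.001]
ft_force: [-1.7, -0.9, 6.6]
grip_width: 0.685
grasp_force: 86.9
```

```bash
python3 - <<'E'
from h import *
np.set_printoptions(precision=4,suppress=True)
o=manip.get_obs();print(o['clock'],o['position'],o['ft_force'],o['grip_width'],np.degrees(np.arctan2(*R.from_quat(o['ee_rot']).as_matrix()[1::-1,0])))
d=o['position'][2]-.1734; print(d)
print(go(.4855,.0105,.18,9.5,1),go(.4855,.0105,.1345+d,9.5,1))
E
```

```text
41.45 [0.6361 0.1511 0.1793] [-1.6611 -0.8556  6.5933] 0.6850442850674372 7.7542347805331895
0.0059250190494042065
(array([-0.0012, -0.0016, -0.0305]), array([-0.1679,  0.1188, -0.1741]), 9.5) (array([-0.0012, -0.0016, -0.0305]), array([-0.168 ,  0.1189, -0.1345]), 9.5)
```

Call:
{"api": "move_arm", "payload": {
  "plan": [0,0,0,0,0,-0.06,0.04,0,0,0,0,0,-0.12,0.04,0,0,0,0,0,-0.174,0.04,0,0,0,0,0,-0.174,0.04,0,0,-0.03,-0.1675,0.119,-0.174,0.04,0,0,-0.03,-0.1675,0.119,-0.174,0.04,0,0,-0.03,-0.1675,0.119,-0.174,0.04,0,0,-0.03,-0.1675,0.119,-0.174,0.04,0,0,-0.03,-0.1675,0.119,-0.174,0.04,0,0,-0.03,-0.1675,0.119,-0.15,0.04,0,0,-0.03,-0.1675,0.119,-0.138,0.04,0,0,-0.03,-0.1675,0.119,-0.138,0.04]
}}

```text
clock: 42.95
position: [0.4859, 0.0109, 0.3147]
ee_rot: [0.997, 0.083, -0.001, -0.001]
ft_force: [-0.1, 0.5, -1.5]
grip_width: 0.683
grasp_force: 87.0
```

Call:
{"api": "move_arm", "payload": {
  "plan": [0,0,0,0,0,0,0.04,0,0,0,0,0,0,0.04]
}}

```text
clock: 43.2
position: [0.4859, 0.0104, 0.3159]
ee_rot: [0.997, 0.083, -0.0, -0.001]
ft_force: [-0.4, 0.0, -1.6]
grip_width: 0.686
grasp_force: 87.0
```

```bash
python3 - <<'E'
from h import *
np.set_printoptions(precision=4,suppress=True)
o=manip.get_obs();print(o['clock'],o['position'],o['ft_force'],o['grip_width'],o['grasp_force'])
print(go(.4862,.0105,.1345+.0055,9.5,1))
s=shot('scene')
c=s['color'][80:240,220:370,::-1];cv2.imwrite('pics/s8c.png',cv2.resize(c,None,fx=3.7,fy=3.7,interpolation=cv2.INTER_CUBIC))
E
```

```text
43.2 [0.4859 0.0104 0.3159] [-0.3646  0.0291 -1.6253] 0.6856096626561652 87.02341675758362
(array([-0.0011,  0.0005, -0.    ]), array([ 0.0003, -0.0001,  0.0029]), 9.5)
```

View pics/s8c.png

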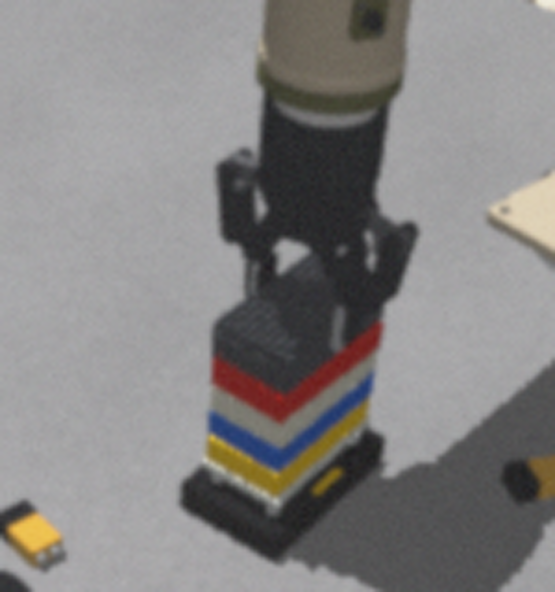

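Call:
{"api": "move_arm", "payload": {
  "plan": [0,0,0,0,0,0.002,0.04,0,0,0,0,0,0.0032,0.04,0,0,0,0,0,0.0032,0.085,0,0,0,0,0,0.0032,0.085,0,0,0,0,0,0.0032,0.085,0,0,0,0,0,-0.03,0.085,0,0,0,0,0,-0.05,0.0,0,0,0,0,0,-0.05,0.0,0,0,0,0,0,-0.05,0.0,0,0,0,0,0,-0.05,0.0,0,0,0,0,0,-0.05,0.0,0,0,0,0,0,-0.05,0.0]
}}

```text
clock: 44.75
position: [0.4858, 0.0102, 0.3651]
ee_rot: [0.997, 0.083, -0.001, -0.001]
ft_force: [0.0, 0.7, -0.5]
grip_width: -0.001
grasp_force: 0.0
```

Call:
{"api": "move_arm", "payload": {
  "plan": [0,0,0,0,0,0.02,0,0,0,0,0,0,0.026,0,0,0,0,0,0,0.029,0,0,0,0,0,0,0.031,0,0,0,0,0,0,0.033,0,0,0,0,0,0,0.0335,0,0,0,0,0,0,0.0335,0,0,0,0,0,0,0.0335,0]
}}

```text
clock: 45.75
position: [0.4857, 0.0103, 0.3327]
ee_rot: [0.997, 0.083, -0.001, -0.0]
ft_force: [-5.0, 0.2, 6.6]
grip_width: -0.003
grasp_force: 3.5
```

Call:
{"api": "move_arm", "payload": {
  "plan": [0,0,0,0,0,-0.004,0,0,0,0,0,0,-0.05,0.05,0,0,0,0,0,-0.07,0.05,0,0,0,0,0,-0.07,0.05,0,0,0,0,0,-0.07,0.05]
}}

```text
clock: 46.38
position: [0.4857, 0.0101, 0.4013]
ee_rot: [0.997, 0.083, -0.001, -0.001]
ft_force: [-0.7, 1.3, -1.0]
grip_width: 0.586
grasp_force: 0.0
```

```bash
python3 - <<'E'
from h import *
np.set_printoptions(precision=4,suppress=True)
o=manip.get_obs();print(o['clock'],o['position'],o['joint_pos'],o['grip_width'])
s=shot('scene')
print(pose('sink_mid',[(.11,.06,.134,.164)],(.4855,.0105,.166),[s]))
print(pose('mod_red_mid',[(.11,.06,.112,.134)],(.4855,.0105,.166),[s]))
print(go(.4686,.3182,.2,177.4),go(.4686,.3182,.0825,177.4))
E
```

```text
46.375 [0.4857 0.0101 0.4013] [ 0.6032  0.0785 -0.7417  1.7883  0.0539  1.2974 -1.557 ] 0.5862994375774077
(array([0.4859, 0.0106]), np.float64(8.4), np.float64(0.943), 1)
(array([0.488 , 0.0141]), np.float64(9.1), np.float64(0.225), 1)
(array([-0.0039, -0.002 , -2.9305]), array([ 0.0341, -0.3067,  0.0285]), np.float64(177.4)) (array([-0.0039, -0.002 , -2.9305]), array([ 0.0343, -0.3065,  0.146 ]), np.float64(177.4))
```

Call:
{"api": "move_arm", "payload": {
  "plan": [0,0,-0.17,0,-0.05,0,0.05,0,0,-0.34,0.034,-0.1,0,0.05,0,0,-0.51,0.034,-0.15,0,0.05,0,0,-0.68,0.034,-0.2,0,0.05,0,0,-0.85,0.034,-0.25,0,0.05,0,0,-1.02,0.034,-0.306,0,0.05,0,0,-1.19,0.034,-0.306,0,0.05,0,0,-1.36,0.034,-0.306,0,0.05,0,0,-1.53,0.034,-0.306,0,0.05,0,0,-1.7,0.034,-0.306,0,0.05,0,0,-1.85,0.034,-0.306,0,0.05,0,0,-1.85,0.034,-0.306,0,0.05]
}}

```text
clock: 48.02
position: [0.469, 0.3174, 0.4015]
ee_rot: [0.534, 0.845, -0.0, -0.001]
ft_force: [-0.4, 0.1, -0.6]
grip_width: 0.585
grasp_force: 0.0
```

```bash
python3 - <<'E'
from h import *
np.set_printoptions(precision=4,suppress=True)
o=manip.get_obs();print(o['clock'],o['position'],o['joint_pos'],o['joint_velocities'])
print(go(.4686,.3182,.15,177.4),go(.4686,.3182,.0825,177.4))
E
```

```text
48.025 [0.469  0.3174 0.4015] [ 0.2447  0.438  -1.1766  1.5802  0.4059  1.3991 -0.5253] [-0.0096 -0.0114  0.0149  0.0009 -0.0116 -0.0042 -0.0774]
(array([-0.0006, -0.003 , -1.0815]), array([0.0007, 0.0001, 0.0786]), np.float64(177.4)) (array([-0.0006, -0.003 , -1.0815]), array([0.0006, 0.0002, 0.1461]), np.float64(177.4))
```

Call:
{"api": "move_arm", "payload": {
  "plan": [0,0,-0.17,0,0,0.03,0.05,0,0,-0.34,0,0,0.06,0.05,0,0,-0.51,0,0,0.078,0.05,0,0,-0.68,0,0,0.078,0.05,0,0,-0.85,0,0,0.078,0.05,0,0,-1.02,0,0,0.078,0.05,0,0,-1.081,0,0,0.078,0.05,0,0,-1.081,0,0,0.078,0.05,0,0,-1.081,0,0,0.078,0.05,0,0,-1.081,0,0,0.078,0.05]
}}

```text
clock: 49.28
position: [0.4688, 0.3177, 0.3242]
ee_rot: [0.023, 1.0, 0.0, -0.001]
ft_force: [-0.4, -1.0, -0.8]
grip_width: 0.585
grasp_force: 0.0
```

```bash
python3 - <<'E'
from h import *
np.set_printoptions(precision=4,suppress=True)
o=manip.get_obs();print(o['clock'],o['position'],o['joint_pos'])
print(go(.4686,.3182,.0825,177.4))
E
```

```text
49.275 [0.4688 0.3177 0.3242] [ 0.312   0.6424 -1.3326  1.6752  0.6387  1.3447  0.3949]
(array([ 0.0007, -0.0013, -0.0012]), array([0.0001, 0.0005, 0.0687]), np.float64(177.4))
```

Call:
{"api": "move_arm", "payload": {
  "plan": [0,0,0,0,0.0005,0.04,0.05,0,0,0,0,0.0005,0.0687,0.05,0,0,0,0,0.0005,0.0687,0.05,0,0,0,0,0.0005,0.0687,0.05,0,0,0,0,0.0005,0.0687,0,0,0,0,0,0.0005,0.0687,0,0,0,0,0,0.0005,0.0687,0,0,0,0,0,0.0005,0.0687,0,0,0,0,0,0.0005,0.0687,0],
  "squeeze": 40
}}

```text
clock: 50.4
position: [0.4689, 0.3183, 0.2564]
ee_rot: [0.023, 1.0, 0.001, -0.0]
ft_force: [-1.3, -2.4, 5.4]
grip_width: 0.155
grasp_force: 39.8
```

```bash
python3 - <<'E'
from h import *
np.set_printoptions(precision=4,suppress=True)
o=manip.get_obs();print(o['clock'],o['position'],o['joint_pos'],o['ft_force'],o['torque'],o['grip_width'],np.degrees(np.arctan2(*R.from_quat(o['ee_rot']).as_matrix()[1::-1,0])))
E
```

```text
50.4 [0.4689 0.3183 0.2564] [ 0.2677  0.7075 -1.2593  1.7387  0.7117  1.2407  0.3507] [-1.2621 -2.4402  5.4075] [-0.3995  0.1617 -0.0764] 0.15455759568155825 177.39392561179972
```

Call:
{"api": "move_arm", "payload": {
  "plan": [0,0,0.15,0,0,0,0,0,0,0.3,0,0,0,0,0,0,0.45,0,0,0,0,0,0,0.6,0,0,0,0,0,0,0.75,0,0,0,0,0,0,0.9,0,0,0,0,0,0,1.05,0,0,0,0,0,0,1.2,0,0,0,0,0,0,1.35,0,0,0,0,0,0,1.5,0,0,0,0,0,0,1.65,0,0,0,0,0,0,1.75,0,0,0,0]
}}

```text
clock: 51.9
position: [0.4686, 0.3181, 0.2564]
ee_rot: [0.783, 0.622, -0.0, -0.0]
ft_force: [-3.4, -3.3, 7.8]
grip_width: 0.156
grasp_force: 40.1
```

Call:
{"api": "move_arm", "payload": {
  "plan": [0,0,0.05,0,0,0,0,0,0,0.05,0,0,0,0,0,0,0.05,0,0,0,0]
}}

```text
clock: 52.28
position: [0.4686, 0.3182, 0.2564]
ee_rot: [0.797, 0.604, -0.0, -0.0]
ft_force: [-3.9, -3.9, 9.0]
grip_width: 0.153
grasp_force: 40.2
```

```bash
python3 - <<'E'
from h import *
np.set_printoptions(precision=4,suppress=True)
o=manip.get_obs();print(o['clock'],o['position'],o['joint_pos'],o['ft_force'],o['torque'],o['grip_width'],np.degrees(np.arctan2(*R.from_quat(o['ee_rot']).as_matrix()[1::-1,0])))
E
```

```text
52.275 [0.4686 0.3182 0.2564] [ 0.0648  0.5029 -0.9209  1.7474  0.4408  1.1146 -1.2708] [-3.8529 -3.9397  8.9911] [-0.8788  0.6957 -0.041 ] 0.1530372774823146 74.28812784561472
```

Call:
{"api": "move_arm", "payload": {
  "plan": [0,0,0,0,0,0,0.05,0,0,0,0,0,0,0.05,0,0,0,0,0,0,0.05,0,0,0,0,0,-0.06,0.05,0,0,0,0,0,-0.12,0.05,0,0,0,0,0,-0.18,0.05,0,0,0,0.2,0,-0.18,0.05,0,0,0,0.2,0,-0.18,0.05,0,0,0,0.2,0,-0.18,0.05,0,0,0,0.2,0,-0.18,0.05,0,0,0,0.2,0,-0.18,0.05]
}}

```text
clock: 53.65
position: [0.5225, 0.5119, 0.4345]
ee_rot: [0.797, 0.605, -0.001, -0.001]
ft_force: [-0.4, -0.2, -0.0]
grip_width: 0.585
grasp_force: 0.0
```

```bash
python3 - <<'E'
from h import *
t=shot('top');s=shot('scene')
a=t['color'][205:255,100:150,::-1];b=s['color'][120:300,240:440,::-1]
f=lambda i,k:cv2.resize(i,None,fx=k,fy=k,interpolation=cv2.INTER_CUBIC)
im=np.zeros((540,800,3),np.uint8);im[:350,:350]=f(a,7);x=f(b,3)[:, :450];im[:540,350:800]=x
cv2.imwrite('pics/end.png',im)
E
```

```text
(no output)
```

View pics/end.png

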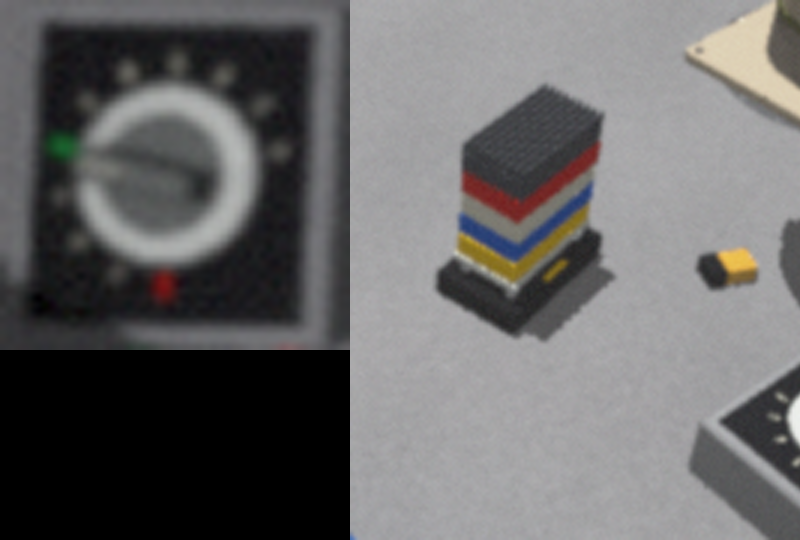

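The pointer lies at the green mark (about (65,147)), and the stack stands flat and square on the bed (around (525,200)).

```bash
python3 -c "
from workcell import manip
print(manip.hand_in())"
```

```text
the job is handed in; nothing more can be done
None
```

I handed the job in at about 54 s: dial turned to red first, all four modules and the heat sink stacked square with the bed and each pressed until it gave, then the dial set to the green mark; the heat sink got knocked aside partway through, so I found it again before picking it up.

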